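# Find the tube's loaded end on the tipping stand and tip it down into the pocket

### The job

One end of the closed square tube on the wooden tipping stand is loaded, and nothing outside shows which. Press the stand's lever pad right down so that its roller lifts the tube by the middle, and see which end hangs down; let the lever up again so the tube lies level. Then push the tube along its bed, heavy end first, until it tips and rests with the heavy end down in the pocket on that side; leave the tape roll, side cutter and sanding block where they are.

Things in the scene. Friction and masses are not known exactly. Their poses are not given: they have to be found in the camera images.
- stand: Fixed wooden tipping stand, 112x352 mm. Origin: under the bed's middle, on the bench; y along the bed, -x the front, where the lever pad sticks out. The bed is level, top at z 58 mm, from y -88 to +88 mm with a 32 mm middle gap for the roller, guides 13 mm high. Beyond each bed end an open pocket (floor z 18, cheeks to z 44 mm), then an end stop, near face at y +-168, top z 78 mm.
- lever (a joint): Spring-returned rocking lever: 0 up at rest (roller just below the bed top), 0.45 fully pressed (roller lifts the tube's middle 18 mm; heavy end stays on the bed, light end rises, slope about 0.2 rad). About 3 to 7 N on the pad press it down; it springs back when let go. Pivot at x -45, z 58 mm of the stand.
- lever_pad (a point): Centre of the top face of the lever's black pad, 36 mm (x) by 46 mm (y), in front of the stand (60 mm before the pivot); 65 mm above the bench at rest, it goes down about 27 mm when fully pressed.
- tube: Closed square aluminium tube, 150 mm long (y), 28 mm wide and high, a black cap at each end, about 0.37 kg. Origin: middle of its underside; y along it. It lies along the bed, its middle within about 8 mm of the roller. A hidden slug of 0.26 kg is lodged at one end, changing from run to run (the pose does not tell which): the centre of mass lies about 33 mm from the middle.
- tube_end_a (a point): Centre of the end face at the tube's +y end.
- tube_end_b (a point): Centre of the end face at the tube's -y end.
- pocket_left (a point): Point in the pocket at the stand's +y end, 17 mm above its floor, 23 mm inside the end stop. Pushed heavy end first, the tube tips into it when its middle is about 30 mm or less short of the bed's end; a finger still pressing on its rear end may hold it level until taken away, so let go 5 to 15 mm short. Light end first it does not tip before it meets the end stop.
- pocket_right (a point): The same in the pocket at the stand's -y end.
- tape_roll: Bystander: roll of beige tape, 104 mm across, 25 mm high; origin at the centre of its underside.
- side_cutter: Bystander: side cutter with blue handles, 144 mm long, lying flat; origin under its middle.
- sanding_block: Bystander: cork sanding block, 63x110x31 mm; origin at the centre of its underside.
Not all that is in view belongs to the job. Of the things like the tube, leave any that is orange; of the rest the larger one is meant.

How it is judged:
By the outcome, as a careful person would: the job done as asked, in the order asked, and still so for the second after the job is handed in, with the robot touching nothing.
It also fails if it takes over 42 s, if anything falls off the work surface, if the arm or the gripper's body presses on something with over 40 N, if the wrist force passes 120 N, or if a joint passes its speed limit or range.

### The arm

A 6-joint arm with a two-finger parallel gripper is mounted at the origin on a cart in front of the work surface, level with it; the furniture and walls round the work are solid. World frame = base frame: x ahead of the robot, y to its left, z up, the work surface at z = 0. Lengths are in m, angles in degrees, forces in N, time in s.
With the tool pointing down it reaches from about 0.275 to 0.75 m from the base axis. Payload 10.2 kg.
Tool frame: the origin (TCP) lies midway between the tips of the shut fingers; the grasp point (between the pads) lies 19 mm behind it (robot.grasp_offset is the distance from the TCP to the grasp point, in m); z points along the fingers, y is the line along which they close (so a half turn about z gives the same grasp; the last joint's range is limited). The gripper opens to 85 mm and grips with 20 to 120 N. Pads are 22 mm wide; open, the fingers measure 114 mm over their backs; the gripper's body (76 mm by 85 mm) begins 54 mm behind the grasp point. The pads swing forward as they close: fully open they stand 13 mm farther back than shut.
Start: joints at [-83.617, 17.928, 85.812, -0, 76.261, -12.8], TCP at [0.172, -0.496, 0.21] pointing down, gripper open.
Joint ranges: [-168.41, 168.41], [-55.51, 124.54], [10.69, 146.95], [-70.63, 250.63], [1, 178], [-165.06, 165.06]. Speed limits (degrees/s): [136.94, 136.94, 172.46, 180, 180, 180].

### API

Orientations are given as [roll, pitch, yaw] about the fixed x, y, z axes, in that order (R = Rz(yaw) Ry(pitch) Rx(roll)).
In Python, from rig import readout, eyes, robot gives the robot as it stands.
- The arm moves only by the tool drive_tool, never from a script. Its argument "steps" is a list of rows, each an object of numbers: "x", "y", "z": the shift along the tool's x, y, z normalised to -1 to 1, where 1 is 2.5 cm; "rx", "ry", "rz": the turn, a rotation vector about the tool's x, y, z normalised to -1 to 1, where 1 is pi/2 rad; "gripper": the gripper's target within -1 to 1 (fully open at 1, half-way at 0, shut at -1). A call has 1 to 20 rows; each row shifts and turns the commanded pose from where the row before left it, along the tool's axes as they then stand; what a row does not reach is not made up. A row lasts 1/12 s, in which the tool goes at most 41.7 mm and 7.16 degrees, less where a joint would pass 70% of its speed; a pose out of reach is approached as far as the arm can. A call with a number of a shift or a turn outside -1 to 1 is refused whole. A call with a gripper value outside its range is refused whole. The fingers move at their own pace and stop on an object; the grip force is fixed at half the most. Time passes only in rows, so rows that do not move let the fingers close. It gives the time, the measured TCP pose, the force, the opening and the grip force at its end, in the units of the state.
- readout.get_obs(): the state, without advancing time (a new reading comes with each control period).
- eyes.snapshot(name): name is "scene" or "top" or "wrist"; returns the picture (400x640x3 uint8, blue, green, red); there is no depth.
- eyes.camera_model(name): a dict with "mtx" (3x3 intrinsics, pixels), "R" (3x3) and "t" (3): a world point X has camera coordinates R X + t. Camera axes: x right, y down, z forward; pixel columns grow to the right and rows downward; lengths in m; the calibration is good to about 2 mm. A picture is of the moment at which its call begins: read the wrist's pose just before it. camera_model takes no time and is no camera call; for the wrist camera it gives the pose at the moment of the call.
- robot.sign_off(): hands the job in; it is judged then, once.
The state is a dict: "time_s": time; "joints": joint angles; "joint_vel": joint speeds; "joint_efforts": joint torques, N m; "eef_pos": TCP position; "tool_rot": TCP orientation; "force": force on the tool from outside, world axes, zero at the start; "moment": the same for the moment, N m; "gripper_width": finger opening in m; "grip_force": force on a finger pad.
Only numpy, scipy, OpenCV 4.12 (cv2) and the standard library are available. Lean on these libraries where they do the work, as an engineer would, in place of code of your own. Each camera call takes 0.05 s, during which the arm holds its last target. There are 200 camera calls.

## Working session

There is one attempt and no reset: what is moved stays moved. The work goes in short steps, Python scripts to look and compute and a tool call to move; the robot and the scene stay as the last step left them, time stands still between calls to the robot, and variables do not carry over. Pictures are saved under pics/ and viewed, at most 10 in all, crops included, and the job is handed in when it is done.

Besides the shell and the picture viewer there is one more tool, called after "Call:" by a JSON object that holds its "fn" and its "kwargs", one argument or row to a line. drive_tool: Moves the arm, as the interface text tells. Its arguments: {"type":"object","properties":{"steps":{"type":"array"}},"required":["steps"]}

```bash
mkdir -p pics; ls
python3 - <<'E'
from rig import readout, eyes, robot
import cv2
o=readout.get_obs(); print(o)
for n in ("scene","top"):
    cv2.imwrite(f"pics/{n}0.png",eyes.snapshot(n)); print(eyes.camera_model(n))
E
```

```text
pics
{'time_s': 0.0, 'joints': array([-8.36169358e+01,  1.79602533e+01,  8.58560746e+01, -2.31144079e-04,
        7.62606475e+01, -1.28000022e+01]), 'joint_vel': array([ 0.07128911, -0.01191658,  0.09415907,  0.04114085,  0.03316469,
        0.04983504]), 'joint_efforts': array([-7.52360556e-04, -4.12272978e+01, -2.59735143e+01, -2.43265995e-04,
        4.25328151e-03,  5.03874514e-05]), 'eef_pos': array([ 0.17246095, -0.49555049,  0.2096143 ]), 'tool_rot': array([-1.79924888e+02, -1.68348980e-02,  1.91831104e+01]), 'force': array([-0.85179581, -0.1058175 ,  0.13938969]), 'moment': array([-0.00581502, -0.02028586,  0.03128947]), 'grip_force': 0.0, 'gripper_width': 0.08553647765877392}
{'mtx': array([[459.50859518,   0.        , 316.72552217],
       [  0.        , 459.50859518, 203.41959324],
       [  0.        ,   0.        ,   1.        ]]), 'R': array([[-0.91325431, -0.40688759, -0.02022504],
       [-0.20963124,  0.51192347, -0.83306008],
       [ 0.34931549, -0.75655591, -0.55281267]]), 't': array([0.4900641 , 0.21068497, 1.36787286])}
{'mtx': array([[520.74428981,   0.        , 318.83081012],
       [  0.        , 520.74428981, 198.56143303],
       [  0.        ,   0.        ,   1.        ]]), 'R': array([[-0.00982677, -0.99994638,  0.00326586],
       [-0.99794088,  0.00959993, -0.06341802],
       [ 0.06338327, -0.00388233, -0.99798171]]), 't': array([-0.0108133 ,  0.53402322,  1.4579989 ])}
```

View pics/top0.png

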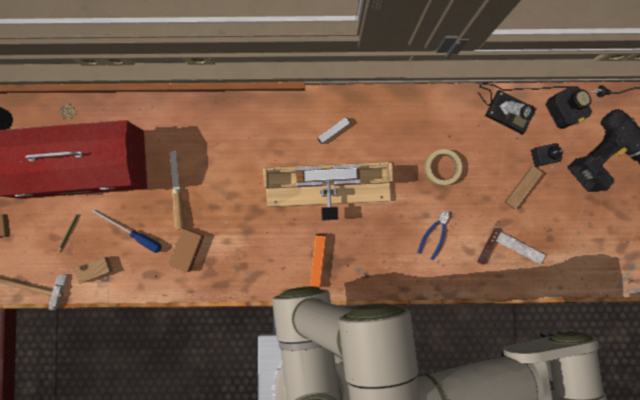

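View pics/scene0.png

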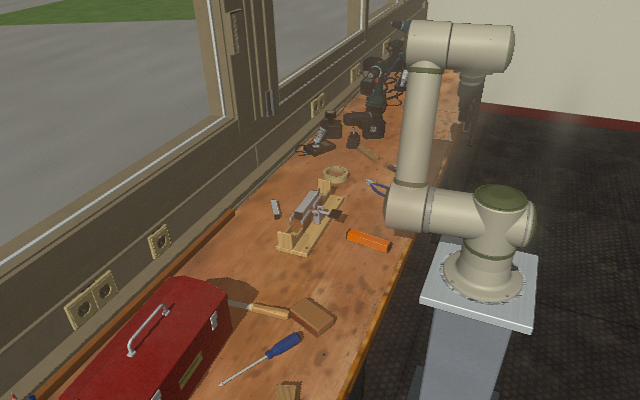

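Three things look like the tube. There is a silver one on the stand at top (330,174), a smaller silver one loose at (335,130), and an orange one at (318,260). The one on the stand fits: it isn't orange, it is the larger of the two silver ones, and it lies on the bed. I'll confirm that in a crop.

```bash
python3 - <<'E'
import cv2
a=cv2.imread("pics/top0.png")[110:230,250:410]
cv2.imwrite("pics/crop0.png",cv2.resize(a,None,fx=5,fy=5,interpolation=cv2.INTER_CUBIC))
E
cat > h.py <<'E'
import numpy as np
from rig import readout, eyes, robot
def pix(n,u,v,z):
    c=eyes.camera_model(n); d=c["R"].T@np.linalg.solve(c["mtx"],[u,v,1]); o=-c["R"].T@c["t"]
    return o+d*(z-o[2])/d[2]
def proj(n,X):
    c=eyes.camera_model(n); p=c["mtx"]@(c["R"]@np.array(X,float)+c["t"]); return p[:2]/p[2]
E
```

```text
(no output)
```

View pics/crop0.png

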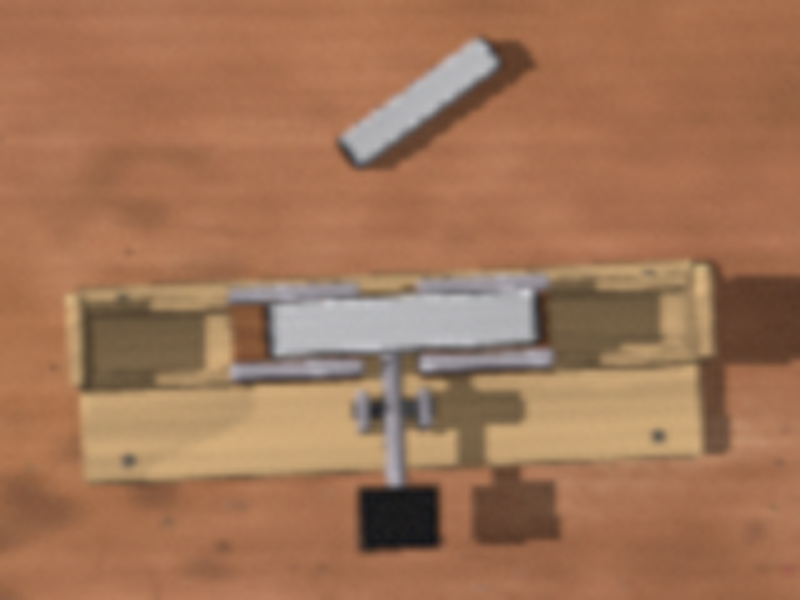

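The crop confirms the target: the larger silver tube with black caps lies on the bed (crop x 270–537), and the smaller loose one is above it. The pad is at crop (399,518). The guide ends are at crop (232,334) and (551,319).

Run:
```python
from h import *
f=lambda c,r,z: pix("top",250+(c+.5)/5-.5,110+(r+.5)/5-.5,z)
for k,a in dict(pad=(399,518,.065),gl=(232,334,.071),gr=(551,319,.071),tl=(270,329,.086),tr=(536,316,.086),stopL=(73,340,.078),stopR=(706,312,.078)).items(): print(k,f(*a).round(4))
g=f(232,334,.071)-f(551,319,.071); print(np.degrees(np.arctan2(-g[0],g[1])),np.linalg.norm(g))
print(eyes.camera_model("wrist"))
```

```text
pad [ 0.4904 -0.0443  0.065 ]
gl [0.5918 0.0461 0.071 ]
gr [ 0.5984 -0.1286  0.071 ]
tl [0.5927 0.0249 0.086 ]
tr [ 0.5984 -0.1193  0.086 ]
stopL [0.5886 0.1323 0.078 ]
stopR [ 0.6007 -0.2126  0.078 ]
2.1624501191589256 0.17480709536800634
{'mtx': array([[299.92382544,   0.        , 319.19874331],
       [  0.        , 299.92382544, 199.29905883],
       [  0.        ,   0.        ,   1.        ]]), 'R': array([[ 0.32907077, -0.94430288, -0.00212031],
       [-0.9054536 , -0.31616841,  0.28318072],
       [-0.26807874, -0.09126665, -0.95906422]]), 't': array([-0.52378114, -0.03673052,  0.37923465])}
```

Call:
{"fn": "drive_tool", "kwargs": {
  "steps": [
    {"rz": 0.063,"gripper": -1},
    {"rz": 0.063,"gripper": -1},
    {"rz": 0.063,"gripper": -1},
    {"gripper": -1}
  ]
}}

```text
invalid input
```

Call:
{"fn": "drive_tool", "kwargs": {
  "steps": [
    {"x": 0.74,"y": -0.975,"gripper": -1},
    {"x": 0.74,"y": -0.975,"gripper": -1},
    {"x": 0.74,"y": -0.975,"gripper": -1},
    {"x": 0.74,"y": -0.975,"gripper": -1},
    {"x": 0.74,"y": -0.975,"gripper": -1},
    {"x": 0.74,"y": -0.975,"gripper": -1},
    {"x": 0.74,"y": -0.975,"gripper": -1},
    {"x": 0.74,"y": -0.975,"gripper": -1},
    {"x": 0.74,"y": -0.975,"gripper": -1},
    {"x": 0.74,"y": -0.975,"gripper": -1},
    {"x": 0.74,"y": -0.975,"gripper": -1},
    {"x": 0.74,"y": -0.975,"gripper": -1},
    {"x": 0.74,"y": -0.975,"gripper": -1},
    {"x": 0.74,"y": -0.975,"gripper": -1},
    {"x": 0.74,"y": -0.975,"gripper": -1},
    {"x": 0.74,"y": -0.975,"gripper": -1},
    {"x": 0.74,"y": -0.975,"gripper": -1},
    {"x": 0.74,"y": -0.975,"gripper": -1},
    {"gripper": -1},
    {"gripper": -1}
  ]
}}

```text
invalid input
```

Call:
{"fn": "drive_tool", "kwargs": {
  "steps": [
    {"x": 0,"y": 0,"z": 0,"rx": 0,"ry": 0,"rz": 0.063,"gripper": -1},
    {"x": 0,"y": 0,"z": 0,"rx": 0,"ry": 0,"rz": 0.063,"gripper": -1},
    {"x": 0,"y": 0,"z": 0,"rx": 0,"ry": 0,"rz": 0.063,"gripper": -1},
    {"x": 0,"y": 0,"z": 0,"rx": 0,"ry": 0,"rz": 0,"gripper": -1}
  ]
}}

```text
time_s: 0.43
eef_pos: [0.1725, -0.4957, 0.2099]
tool_rot: [-180.0, 0.0, 2.0]
force: [-0.2, 0.3, -0.3]
gripper_width: 0.0388
grip_force: 0.0
```

Call:
{"fn": "drive_tool", "kwargs": {
  "steps": [
    {"x": 0.74,"y": -0.975,"z": 0,"rx": 0,"ry": 0,"rz": 0,"gripper": -1},
    {"x": 0.74,"y": -0.975,"z": 0,"rx": 0,"ry": 0,"rz": 0,"gripper": -1},
    {"x": 0.74,"y": -0.975,"z": 0,"rx": 0,"ry": 0,"rz": 0,"gripper": -1},
    {"x": 0.74,"y": -0.975,"z": 0,"rx": 0,"ry": 0,"rz": 0,"gripper": -1},
    {"x": 0.74,"y": -0.975,"z": 0,"rx": 0,"ry": 0,"rz": 0,"gripper": -1},
    {"x": 0.74,"y": -0.975,"z": 0,"rx": 0,"ry": 0,"rz": 0,"gripper": -1},
    {"x": 0.74,"y": -0.975,"z": 0,"rx": 0,"ry": 0,"rz": 0,"gripper": -1},
    {"x": 0.74,"y": -0.975,"z": 0,"rx": 0,"ry": 0,"rz": 0,"gripper": -1},
    {"x": 0.74,"y": -0.975,"z": 0,"rx": 0,"ry": 0,"rz": 0,"gripper": -1},
    {"x": 0.74,"y": -0.975,"z": 0,"rx": 0,"ry": 0,"rz": 0,"gripper": -1},
    {"x": 0.74,"y": -0.975,"z": 0,"rx": 0,"ry": 0,"rz": 0,"gripper": -1},
    {"x": 0.74,"y": -0.975,"z": 0,"rx": 0,"ry": 0,"rz": 0,"gripper": -1},
    {"x": 0.74,"y": -0.975,"z": 0,"rx": 0,"ry": 0,"rz": 0,"gripper": -1},
    {"x": 0.74,"y": -0.975,"z": 0,"rx": 0,"ry": 0,"rz": 0,"gripper": -1},
    {"x": 0.74,"y": -0.975,"z": 0,"rx": 0,"ry": 0,"rz": 0,"gripper": -1},
    {"x": 0.74,"y": -0.975,"z": 0,"rx": 0,"ry": 0,"rz": 0,"gripper": -1},
    {"x": 0.74,"y": -0.975,"z": 0,"rx": 0,"ry": 0,"rz": 0,"gripper": -1},
    {"x": 0.74,"y": -0.975,"z": 0,"rx": 0,"ry": 0,"rz": 0,"gripper": -1},
    {"x": 0,"y": 0,"z": 0,"rx": 0,"ry": 0,"rz": 0,"gripper": -1},
    {"x": 0,"y": 0,"z": 0,"rx": 0,"ry": 0,"rz": 0,"gripper": -1}
  ]
}}

```text
time_s: 2.1
eef_pos: [0.4888, -0.0438, 0.2098]
tool_rot: [-180.0, 0.0, 2.5]
force: [0.1, -1.4, 0.1]
gripper_width: -0.0003
grip_force: 0.0
```

Call:
{"fn": "drive_tool", "kwargs": {
  "steps": [
    {"x": 0,"y": 0,"z": 0.9,"rx": 0,"ry": 0,"rz": 0,"gripper": -1},
    {"x": 0,"y": 0,"z": 0.9,"rx": 0,"ry": 0,"rz": 0,"gripper": -1},
    {"x": 0,"y": 0,"z": 0.9,"rx": 0,"ry": 0,"rz": 0,"gripper": -1},
    {"x": 0,"y": 0,"z": 0.9,"rx": 0,"ry": 0,"rz": 0,"gripper": -1},
    {"x": 0,"y": 0,"z": 0.9,"rx": 0,"ry": 0,"rz": 0,"gripper": -1},
    {"x": 0,"y": 0,"z": 0.9,"rx": 0,"ry": 0,"rz": 0,"gripper": -1},
    {"x": 0,"y": 0,"z": 0,"rx": 0,"ry": 0,"rz": 0,"gripper": -1}
  ]
}}

```text
time_s: 2.68
eef_pos: [0.486, -0.0451, 0.0718]
tool_rot: [-179.9, 0.4, 2.2]
force: [-0.3, 0.1, -0.3]
gripper_width: 0.0001
grip_force: 0.0
```

Call:
{"fn": "drive_tool", "kwargs": {
  "steps": [
    {"x": 0,"y": 0,"z": 0.2,"rx": 0,"ry": 0,"rz": 0,"gripper": -1},
    {"x": 0,"y": 0,"z": 0.2,"rx": 0,"ry": 0,"rz": 0,"gripper": -1},
    {"x": 0,"y": 0,"z": 0.2,"rx": 0,"ry": 0,"rz": 0,"gripper": -1},
    {"x": 0,"y": 0,"z": 0.2,"rx": 0,"ry": 0,"rz": 0,"gripper": -1},
    {"x": 0,"y": 0,"z": 0,"rx": 0,"ry": 0,"rz": 0,"gripper": -1},
    {"x": 0,"y": 0,"z": 0,"rx": 0,"ry": 0,"rz": 0,"gripper": -1}
  ]
}}

```text
time_s: 3.18
eef_pos: [0.4887, -0.0448, 0.0553]
tool_rot: [180.0, -0.0, 2.2]
force: [-0.5, 0.5, -0.1]
gripper_width: 0.0002
grip_force: 0.0
```

Run:
```python
from h import *
import cv2
print(readout.get_obs()["force"])
a=eyes.snapshot("top")[140:240,250:410]; b=eyes.snapshot("wrist"); c=eyes.snapshot("scene")[170:270,260:420]
r=lambda i:cv2.resize(i,(480,300),interpolation=cv2.INTER_CUBIC)
out=np.zeros((600,800,3),np.uint8); out[:250,:400]=cv2.resize(a,(400,250)); out[:250,400:]=cv2.resize(c,(400,250)); out[250:,:560]=cv2.resize(b,(560,350))
cv2.imwrite("pics/p1.png",out)
```

```text
[-0.52872331  0.51711985 -0.07706229]
```

View pics/p1.png

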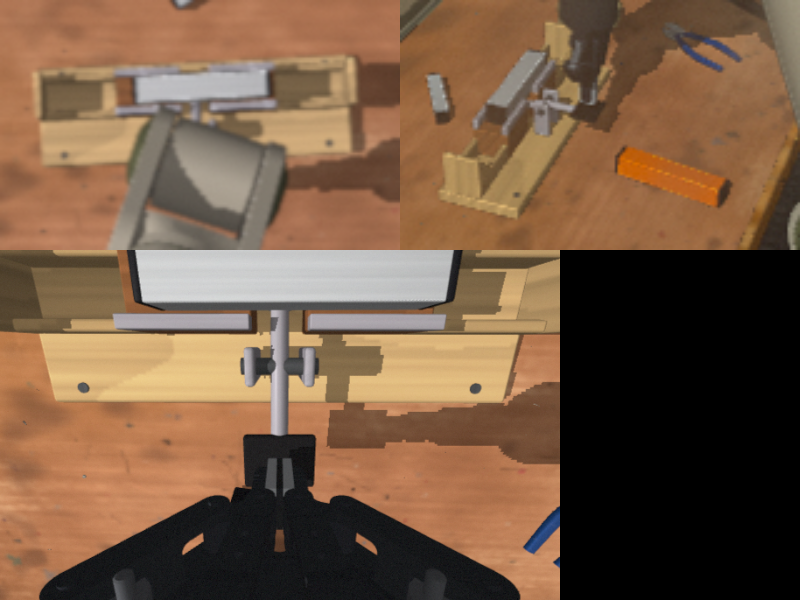

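The fingertips are over the pad, with the tip at wrist (280,460) and the pad at 245–315. The tube is still level. There is no clear force yet, so I'll go lower gently.

Call:
{"fn": "drive_tool", "kwargs": {
  "steps": [
    {"x": 0,"y": 0,"z": 0.15,"rx": 0,"ry": 0,"rz": 0,"gripper": -1},
    {"x": 0,"y": 0,"z": 0.15,"rx": 0,"ry": 0,"rz": 0,"gripper": -1},
    {"x": 0,"y": 0,"z": 0,"rx": 0,"ry": 0,"rz": 0,"gripper": -1}
  ]
}}

```text
time_s: 3.58
eef_pos: [0.4882, -0.0447, 0.0469]
tool_rot: [-180.0, 0.1, 2.2]
force: [-1.2, 0.2, 0.1]
gripper_width: -0.0002
grip_force: 0.0
```

Run:
```python
from h import *
import cv2
o=readout.get_obs(); print(o["force"],o["eef_pos"],o["joint_efforts"])
print("tcp px",proj("wrist",o["eef_pos"]), "pad rest ctr/back edge",proj("wrist",[.490,-.0445,.065]),proj("wrist",[.508,-.0445,.065]), "pressed back",proj("wrist",[.505,-.0445,.045]))
print("scene tcp",proj("scene",o["eef_pos"]))
b=eyes.snapshot("wrist")[150:300,220:420]; c=eyes.snapshot("scene")[180:240,290:370]
out=np.zeros((600,800,3),np.uint8); out[:300,:400]=cv2.resize(c,(400,300),interpolation=cv2.INTER_CUBIC); out[300:,:400]=cv2.resize(b,(400,300),interpolation=cv2.INTER_CUBIC)
cv2.imwrite("pics/p2.png",out[:,:400])
```

```text
[-1.20241468  0.19456968  0.06268632] [ 0.48818689 -0.04467294  0.0469347 ] [-1.64719066e-02 -4.14076781e+01 -2.03354967e+01  1.54048030e-03
 -1.44350789e-01 -4.13296721e-04]
tcp px [320.31257024 238.28478625] pad rest ctr/back edge [320.20829788 249.05684921] [321.5886899  217.15821315] pressed back [321.15047397 210.24503782]
scene tcp [334.98779973 217.20173698]
```

View pics/p2.png

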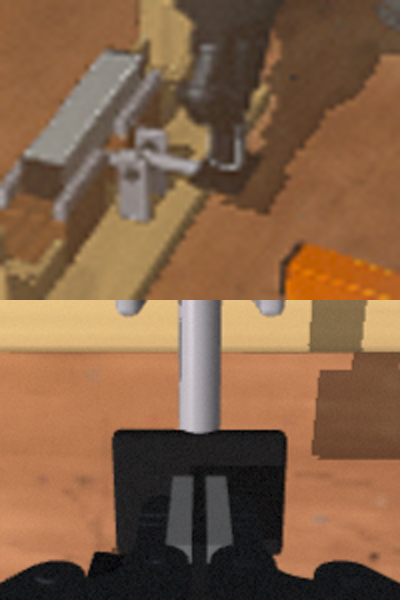

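In the wrist view the tip sits on the pad, and the rod slopes in the scene view. I'll continue down towards full press at about z 38 mm.

Call:
{"fn": "drive_tool", "kwargs": {
  "steps": [
    {"x": 0,"y": 0,"z": 0.12,"rx": 0,"ry": 0,"rz": 0,"gripper": -1},
    {"x": 0,"y": 0,"z": 0.12,"rx": 0,"ry": 0,"rz": 0,"gripper": -1},
    {"x": 0,"y": 0,"z": 0.12,"rx": 0,"ry": 0,"rz": 0,"gripper": -1},
    {"x": 0,"y": 0,"z": 0,"rx": 0,"ry": 0,"rz": 0,"gripper": -1},
    {"x": 0,"y": 0,"z": 0,"rx": 0,"ry": 0,"rz": 0,"gripper": -1}
  ]
}}

```text
time_s: 4.1
eef_pos: [0.4885, -0.0449, 0.0387]
tool_rot: [180.0, 0.0, 2.2]
force: [-1.8, -1.0, 4.1]
gripper_width: -0.0002
grip_force: 2.4
```

Run:
```python
from h import *
import cv2
o=readout.get_obs(); print(o["force"],o["eef_pos"],o["joint_efforts"])
b=eyes.snapshot("wrist")[0:300,100:500]; c=eyes.snapshot("scene")[170:260,270:370]
out=np.zeros((600,700,3),np.uint8); out[:270,:300]=cv2.resize(c,(300,270),interpolation=cv2.INTER_CUBIC); out[300:,:400]=b
t=eyes.snapshot("top")[150:220,255:405]; out[:187,300:]=cv2.resize(t,(400,187))
cv2.imwrite("pics/p3.png",out)
```

```text
[-1.77777271 -1.00383151  4.06177848] [ 0.48853723 -0.04485776  0.03872787] [ 4.16329466e-01 -3.90547514e+01 -1.92322630e+01  2.65033012e-01
 -5.36241475e-01 -3.95336348e-03]
```

View pics/p3.png

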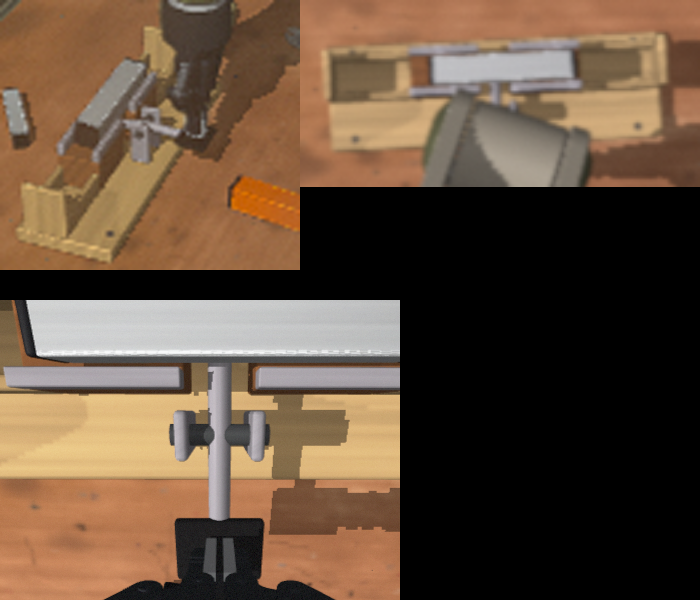

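Call:
{"fn": "drive_tool", "kwargs": {
  "steps": [
    {"x": 0,"y": 0,"z": 0.1,"rx": 0,"ry": 0,"rz": 0,"gripper": -1},
    {"x": 0,"y": 0,"z": 0.1,"rx": 0,"ry": 0,"rz": 0,"gripper": -1},
    {"x": 0,"y": 0,"z": 0,"rx": 0,"ry": 0,"rz": 0,"gripper": -1}
  ]
}}

```text
time_s: 4.5
eef_pos: [0.4886, -0.0448, 0.0336]
tool_rot: [180.0, 0.0, 2.2]
force: [-2.9, -0.4, 4.7]
gripper_width: 0.0003
grip_force: 2.6
```

Run:
```python
from h import *
import cv2
o=readout.get_obs(); print(o["force"],o["eef_pos"])
b=eyes.snapshot("wrist"); c=eyes.snapshot("scene")[170:260,270:370]
cm=eyes.camera_model("wrist"); print("cam",-cm["R"].T@cm["t"])
out=np.zeros((600,640,3),np.uint8); out[:198,:220]=cv2.resize(c,(220,198),interpolation=cv2.INTER_CUBIC); out[200:]=b
cv2.imwrite("pics/p4.png",out)
```

```text
[-2.88725137 -0.43312257  4.71873034] [ 0.48859453 -0.0448471   0.03356868]
cam [ 0.56082596 -0.04150187  0.19708151]
```

View pics/p4.png

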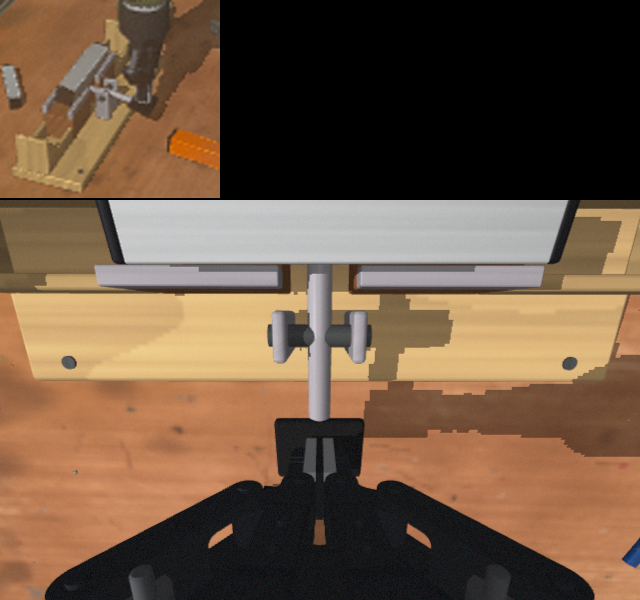

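The tube is still level, with its front edge at row 264 at both ends. Pad contact evidently started near z 45 mm, since the force is only now rising like a spring. I'll press deeper and watch the force.

Call:
{"fn": "drive_tool", "kwargs": {
  "steps": [
    {"x": 0,"y": 0,"z": 0.1,"rx": 0,"ry": 0,"rz": 0,"gripper": -1},
    {"x": 0,"y": 0,"z": 0.1,"rx": 0,"ry": 0,"rz": 0,"gripper": -1},
    {"x": 0,"y": 0,"z": 0.1,"rx": 0,"ry": 0,"rz": 0,"gripper": -1},
    {"x": 0,"y": 0,"z": 0,"rx": 0,"ry": 0,"rz": 0,"gripper": -1}
  ]
}}

```text
time_s: 4.93
eef_pos: [0.4894, -0.0449, 0.0265]
tool_rot: [180.0, -0.1, 2.2]
force: [0.4, -0.2, 5.9]
gripper_width: 0.0002
grip_force: 2.7
```

Call:
{"fn": "drive_tool", "kwargs": {
  "steps": [
    {"x": 0,"y": 0,"z": 0.1,"rx": 0,"ry": 0,"rz": 0,"gripper": -1},
    {"x": 0,"y": 0,"z": 0,"rx": 0,"ry": 0,"rz": 0,"gripper": -1}
  ]
}}

```text
time_s: 5.1
eef_pos: [0.4897, -0.0449, 0.0241]
tool_rot: [180.0, -0.2, 2.2]
force: [0.7, 0.5, 6.7]
gripper_width: -0.0
grip_force: 2.6
```

Run:
```python
from h import *
import cv2
o=readout.get_obs(); print(o["force"],o["eef_pos"])
b=eyes.snapshot("wrist"); c=eyes.snapshot("scene")[170:260,270:370]
out=np.zeros((600,640,3),np.uint8); out[:198,:220]=cv2.resize(c,(220,198),interpolation=cv2.INTER_CUBIC); out[200:]=b
cv2.imwrite("pics/p5.png",out)
```

```text
[0.68313559 0.46786392 6.65384312] [ 0.48973772 -0.04491878  0.02414919]
```

View pics/p5.png

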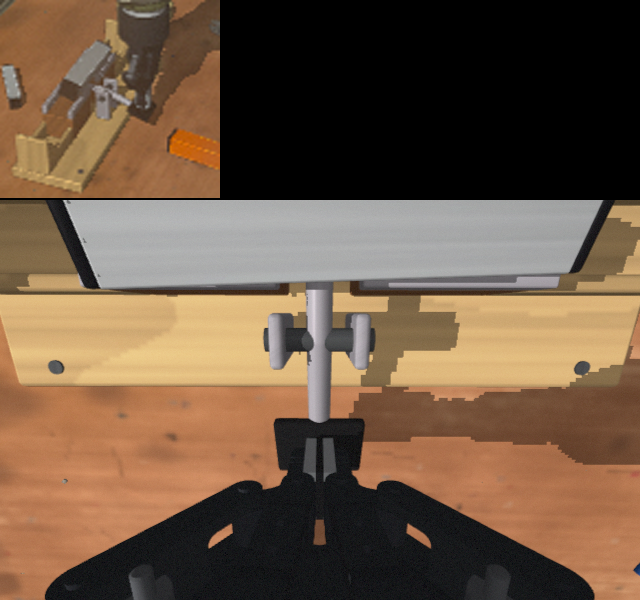

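The tube is tilting: its left (+y) end has risen (front edge row 288, against 272 on the right). That makes the right (−y) end the heavy one. I'll press to the stop now.

Call:
{"fn": "drive_tool", "kwargs": {
  "steps": [
    {"x": 0,"y": 0,"z": 0.1,"rx": 0,"ry": 0,"rz": 0,"gripper": -1},
    {"x": 0,"y": 0,"z": 0.1,"rx": 0,"ry": 0,"rz": 0,"gripper": -1},
    {"x": 0,"y": 0,"z": 0,"rx": 0,"ry": 0,"rz": 0,"gripper": -1}
  ]
}}

```text
time_s: 5.45
eef_pos: [0.49, -0.045, 0.0193]
tool_rot: [180.0, -0.2, 2.2]
force: [2.4, -0.1, 6.6]
gripper_width: -0.0
grip_force: 2.6
```

Call:
{"fn": "drive_tool", "kwargs": {
  "steps": [
    {"x": 0,"y": 0,"z": 0.1,"rx": 0,"ry": 0,"rz": 0,"gripper": -1},
    {"x": 0,"y": 0,"z": 0,"rx": 0,"ry": 0,"rz": 0,"gripper": -1}
  ]
}}

```text
time_s: 5.62
eef_pos: [0.4905, -0.0451, 0.0185]
tool_rot: [179.9, -0.3, 2.2]
force: [-4.7, 1.7, 26.3]
gripper_width: -0.0002
grip_force: 12.7
```

That hit the stop at 26 N, so the lever is fully pressed. I'll record the tilt, then let the lever up smoothly.

Run:
```python
from h import *
import cv2
cv2.imwrite("pics/pressed.png",eyes.snapshot("wrist"))
```

Call:
{"fn": "drive_tool", "kwargs": {
  "steps": [
    {"x": 0,"y": 0,"z": -0.15,"rx": 0,"ry": 0,"rz": 0,"gripper": -1},
    {"x": 0,"y": 0,"z": -0.15,"rx": 0,"ry": 0,"rz": 0,"gripper": -1},
    {"x": 0,"y": 0,"z": -0.15,"rx": 0,"ry": 0,"rz": 0,"gripper": -1},
    {"x": 0,"y": 0,"z": -0.15,"rx": 0,"ry": 0,"rz": 0,"gripper": -1},
    {"x": 0,"y": 0,"z": -0.15,"rx": 0,"ry": 0,"rz": 0,"gripper": -1},
    {"x": 0,"y": 0,"z": -0.15,"rx": 0,"ry": 0,"rz": 0,"gripper": -1},
    {"x": 0,"y": 0,"z": -0.15,"rx": 0,"ry": 0,"rz": 0,"gripper": -1},
    {"x": 0,"y": 0,"z": -0.15,"rx": 0,"ry": 0,"rz": 0,"gripper": -1},
    {"x": 0,"y": 0,"z": -0.15,"rx": 0,"ry": 0,"rz": 0,"gripper": -1},
    {"x": 0,"y": 0,"z": -0.15,"rx": 0,"ry": 0,"rz": 0,"gripper": -1},
    {"x": 0,"y": 0,"z": -0.15,"rx": 0,"ry": 0,"rz": 0,"gripper": -1},
    {"x": 0,"y": 0,"z": -0.8,"rx": 0,"ry": 0,"rz": 0,"gripper": -1},
    {"x": 0,"y": 0,"z": -0.8,"rx": 0,"ry": 0,"rz": 0,"gripper": -1},
    {"x": 0,"y": 0,"z": -0.8,"rx": 0,"ry": 0,"rz": 0,"gripper": -1},
    {"x": 0,"y": 0,"z": -0.8,"rx": 0,"ry": 0,"rz": 0,"gripper": -1},
    {"x": 0,"y": 0,"z": -0.8,"rx": 0,"ry": 0,"rz": 0,"gripper": -1},
    {"x": 0,"y": 0,"z": 0,"rx": 0,"ry": 0,"rz": 0,"gripper": -1}
  ]
}}

```text
time_s: 7.08
eef_pos: [0.4903, -0.0452, 0.1612]
tool_rot: [179.9, -0.4, 2.2]
force: [0.4, -0.6, -0.0]
gripper_width: -0.0
grip_force: 0.0
```

Run:
```python
from h import *
import cv2
b=eyes.snapshot("wrist"); cm=eyes.camera_model("wrist"); np.savez("w.npz",**cm)
cv2.imwrite("pics/lev_full.png",b)
print(proj("wrist",[.5955,-.047,.086]),proj("wrist",[.5927,.0249,.086]))
out=np.zeros((600,800,3),np.uint8); out[:375]=cv2.resize(b[40:190,160:480],(800,375),interpolation=cv2.INTER_CUBIC)
out[375:,:360]=cv2.resize(cv2.imread("pics/pressed.png"),(360,225))
cv2.imwrite("pics/p6.png",out)
```

```text
[328.36458837  62.79467148] [229.20269712  62.82832018]
```

View pics/p6.png

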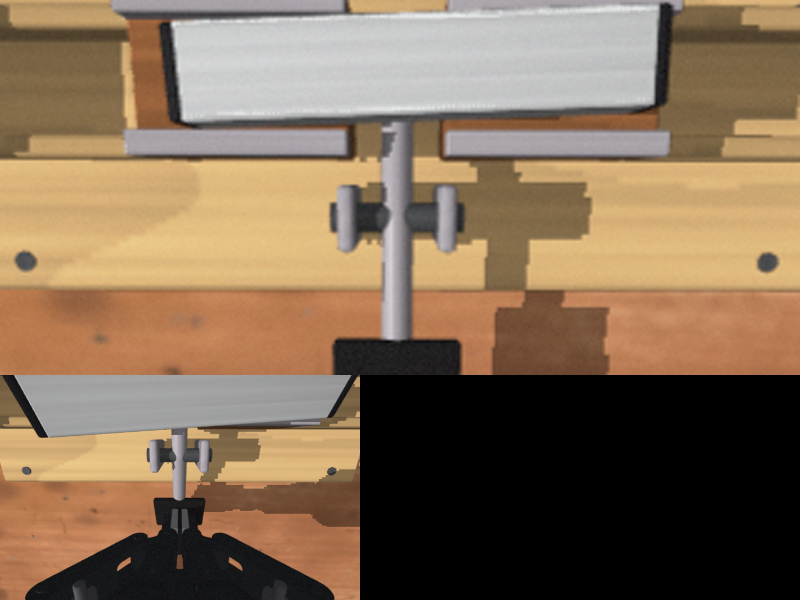

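Run:
```python
from h import *
c=np.load("w.npz")
def f(cx,cy,z):
    u,v=160+(cx+.5)/2.5-.5,40+(cy+.5)/2.5-.5
    d=c["R"].T@np.linalg.solve(c["mtx"],[u,v,1]); o=-c["R"].T@c["t"]; return (o+d*(z-o[2])/d[2]).round(4)
for n,a in dict(endA=(166,72,.086),endB=(667,55,.086),fgL_in=(125,131,.071),fgR_in=(669,131,.071),fgR_out=(669,156,.071),bgL_in=(113,12,.071),pad=(397,341,.065)).items(): print(n,f(*a))
```

```text
endA [0.5888 0.0273 0.086 ]
endB [ 0.599  -0.1181  0.086 ]
fgL_in [0.5727 0.0455 0.071 ]
fgR_in [ 0.5794 -0.1266  0.071 ]
fgR_out [ 0.5719 -0.1277  0.071 ]
bgL_in [0.6068 0.047  0.071 ]
pad [ 0.5071 -0.0432  0.065 ]
```

The tube lies level again, and end A is at (0.589, 0.027). The inset of the pressed state shows the left (+y) end up, so the heavy end is −y. I'll push from the +y end towards −y.

Call:
{"fn": "drive_tool", "kwargs": {
  "steps": [
    {"x": 0.69,"y": -0.775,"z": 0,"rx": 0,"ry": 0,"rz": 0,"gripper": -1},
    {"x": 0.69,"y": -0.775,"z": 0,"rx": 0,"ry": 0,"rz": 0,"gripper": -1},
    {"x": 0.69,"y": -0.775,"z": 0,"rx": 0,"ry": 0,"rz": 0,"gripper": -1},
    {"x": 0.69,"y": -0.775,"z": 0,"rx": 0,"ry": 0,"rz": 0,"gripper": -1},
    {"x": 0.69,"y": -0.775,"z": 0,"rx": 0,"ry": 0,"rz": 0,"gripper": -1},
    {"x": 0.69,"y": -0.775,"z": 0,"rx": 0,"ry": 0,"rz": 0,"gripper": -1},
    {"x": 0,"y": 0,"z": 0,"rx": 0,"ry": 0,"rz": 0,"gripper": -1},
    {"x": 0,"y": 0,"z": 0.65,"rx": 0,"ry": 0,"rz": 0,"gripper": -1},
    {"x": 0,"y": 0,"z": 0.65,"rx": 0,"ry": 0,"rz": 0,"gripper": -1},
    {"x": 0,"y": 0,"z": 0.65,"rx": 0,"ry": 0,"rz": 0,"gripper": -1},
    {"x": 0,"y": 0,"z": 0.65,"rx": 0,"ry": 0,"rz": 0,"gripper": -1},
    {"x": 0,"y": 0,"z": 0.65,"rx": 0,"ry": 0,"rz": 0,"gripper": -1},
    {"x": 0,"y": 0,"z": 0.65,"rx": 0,"ry": 0,"rz": 0,"gripper": -1},
    {"x": 0,"y": 0,"z": 0,"rx": 0,"ry": 0,"rz": 0,"gripper": -1},
    {"x": 0,"y": 0,"z": 0,"rx": 0,"ry": 0,"rz": 0,"gripper": -1}
  ]
}}

```text
time_s: 8.38
eef_pos: [0.5869, 0.0751, 0.0591]
tool_rot: [-180.0, 0.1, 2.2]
force: [-0.4, 0.1, 0.3]
gripper_width: -0.0003
grip_force: 0.0
```

Call:
{"fn": "drive_tool", "kwargs": {
  "steps": [
    {"x": 0.1,"y": 0,"z": -0.2,"rx": 0,"ry": 0,"rz": 0,"gripper": -1},
    {"x": 0,"y": 0.3,"z": 0,"rx": 0,"ry": 0,"rz": 0,"gripper": -1},
    {"x": 0,"y": 0.3,"z": 0,"rx": 0,"ry": 0,"rz": 0,"gripper": -1},
    {"x": 0,"y": 0.3,"z": 0,"rx": 0,"ry": 0,"rz": 0,"gripper": -1},
    {"x": 0,"y": 0.15,"z": 0,"rx": 0,"ry": 0,"rz": 0,"gripper": -1},
    {"x": 0,"y": 0.15,"z": 0,"rx": 0,"ry": 0,"rz": 0,"gripper": -1},
    {"x": 0,"y": 0,"z": 0,"rx": 0,"ry": 0,"rz": 0,"gripper": -1}
  ]
}}

```text
time_s: 8.97
eef_pos: [0.5913, 0.0445, 0.065]
tool_rot: [180.0, -0.0, 2.1]
force: [-0.2, 0.3, -1.0]
gripper_width: -0.0002
grip_force: 0.0
```

Call:
{"fn": "drive_tool", "kwargs": {
  "steps": [
    {"x": 0,"y": 0.15,"z": 0,"rx": 0,"ry": 0,"rz": 0,"gripper": -1},
    {"x": 0,"y": 0.15,"z": 0,"rx": 0,"ry": 0,"rz": 0,"gripper": -1},
    {"x": 0,"y": 0.15,"z": 0,"rx": 0,"ry": 0,"rz": 0,"gripper": -1}
  ]
}}

```text
time_s: 9.22
eef_pos: [0.5917, 0.034, 0.065]
tool_rot: [-180.0, -0.0, 2.2]
force: [-0.1, 0.6, 1.5]
gripper_width: 0.0001
grip_force: 0.8
```

Call:
{"fn": "drive_tool", "kwargs": {
  "steps": [
    {"x": 0,"y": 0.15,"z": 0,"rx": 0,"ry": 0,"rz": 0,"gripper": -1},
    {"x": 0,"y": 0.15,"z": 0,"rx": 0,"ry": 0,"rz": 0,"gripper": -1},
    {"x": 0,"y": 0.15,"z": 0,"rx": 0,"ry": 0,"rz": 0,"gripper": -1}
  ]
}}

```text
time_s: 9.47
eef_pos: [0.5922, 0.0226, 0.065]
tool_rot: [-180.0, -0.0, 2.2]
force: [0.5, 1.2, 0.9]
gripper_width: 0.0003
grip_force: 0.4
```

```bash
cat > ext.py <<'E'
from h import *
import cv2
def ext(im):
    s=im.astype(int); g=s.min(2); m=(g>140)&((s.max(2)-g)<25)
    m[:164]=0; m[181:]=0; m[:,:255]=0; m[:,400:]=0
    n=m.sum(0); c=np.where(n>=7)[0]; return c.min(),c.max(),len(c)
E
python3 - <<'E'
from ext import *
print(ext(cv2.imread("pics/top0.png")))
a=eyes.snapshot("top"); cv2.imwrite("pics/push1.png",a); e=ext(a); print(e, pix("top",e[1],173,.086), readout.get_obs()["eef_pos"])
print(pix("top",ext(cv2.imread("pics/top0.png"))[1],173,.086))
E
```

```text
(np.int64(305), np.int64(355), 51)Traceback (most recent call last):
  File "<stdin>", line 3, in <module>
  File "ext.py", line 6, in ext
    n=m.sum(0); c=np.where(n>=7)[0]; return c.min(),c.max(),len(c)
                                            ~~~~~^^
    return umr_minimum(a, axis, None, out, keepdims, initial, where)
ValueError: zero-size array to reduction operation minimum which has no identity
```

```bash
cat > scan.py <<'E'
from h import *
import cv2
def scan(n="wrist",ys=np.arange(.06,-.2,-.01),off=.006,z=.086):
    im=eyes.snapshot(n)
    for y in ys:
        u,v=proj(n,[.590-(y-.046)*.0384+off,y,z]); 
        print(round(float(y),3),(int(u),int(v)), im[int(v),int(u)].tolist() if 0<=u<640 and 0<=v<400 else None)
E
python3 -c "
from scan import *
scan(); print(readout.get_obs()['eef_pos'])"
```

```text
0.06 (247, 246) [54, 80, 99]
0.05 (267, 246) [57, 84, 100]
0.04 (286, 246) [64, 107, 164]
0.03 (305, 246) [76, 97, 142]
0.02 (325, 246) [90, 89, 88]
0.01 (344, 246) [122, 122, 123]
-0.0 (363, 246) [126, 126, 127]
-0.01 (382, 246) [126, 126, 124]
-0.02 (402, 246) [125, 126, 124]
-0.03 (421, 246) [125, 125, 125]
-0.04 (440, 246) [123, 124, 123]
-0.05 (460, 246) [124, 124, 124]
-0.06 (479, 246) [123, 123, 123]
-0.07 (498, 246) [123, 122, 122]
-0.08 (518, 246) [121, 122, 123]
-0.09 (537, 246) [124, 124, 123]
-0.1 (556, 246) [122, 125, 122]
-0.11 (575, 246) [119, 119, 119]
-0.12 (595, 246) [56, 80, 96]
-0.13 (614, 246) [50, 75, 93]
-0.14 (633, 246) [56, 80, 98]
-0.15 (653, 246) None
-0.16 (672, 246) None
-0.17 (691, 246) None
-0.18 (711, 246) None
-0.19 (730, 246) None
[0.59221265 0.02226725 0.06498472]
```

Run:
```python
from scan import *
im=eyes.snapshot("wrist"); cv2.imwrite("pics/push_w.png",im)
for nm,f in (("now",None),):
  for off in (-.008,0,.008):
    r=[]
    for y in np.arange(.032,-.13,-.002):
        u,v=proj("wrist",[.590-(y-.046)*.0384+off,y,.086]); r.append((round(float(y)*1000),int(im[int(v),int(u)].mean())))
    print(off,[a for a in r if a[0]>5 or a[0]<-105])
```

```text
-0.008 [(32, 26), (30, 85), (28, 86), (26, 85), (24, 22), (22, 22), (20, 87), (18, 87), (16, 87), (14, 79), (12, 22), (10, 20), (8, 28), (6, 21), (-106, 122), (-108, 122), (-110, 124), (-112, 123), (-114, 119), (-116, 118), (-118, 17), (-120, 60), (-122, 177), (-124, 178), (-126, 178), (-128, 178)]
0 [(32, 26), (30, 89), (28, 86), (26, 90), (24, 23), (22, 23), (20, 85), (18, 85), (16, 86), (14, 28), (12, 24), (10, 25), (8, 59), (6, 126), (-106, 119), (-108, 118), (-110, 118), (-112, 117), (-114, 120), (-116, 102), (-118, 19), (-120, 74), (-122, 93), (-124, 95), (-126, 95), (-128, 95)]
0.008 [(32, 110), (30, 90), (28, 84), (26, 88), (24, 24), (22, 25), (20, 87), (18, 87), (16, 111), (14, 128), (12, 126), (10, 127), (8, 129), (6, 127), (-106, 120), (-108, 120), (-110, 119), (-112, 120), (-114, 119), (-116, 21), (-118, 22), (-120, 80), (-122, 78), (-124, 79), (-126, 81), (-128, 79)]
```

The front end of the tube has not moved (−0.1195), so the finger is riding over its top. The real fingertips sit about 20 mm above the reported TCP, which matches the lever contact heights. I'll back off, go 15 mm lower and push again.

Call:
{"fn": "drive_tool", "kwargs": {
  "steps": [
    {"x": 0,"y": 0,"z": -0.4,"rx": 0,"ry": 0,"rz": 0,"gripper": -1},
    {"x": 0,"y": -0.5,"z": 0,"rx": 0,"ry": 0,"rz": 0,"gripper": -1},
    {"x": 0,"y": -0.5,"z": 0,"rx": 0,"ry": 0,"rz": 0,"gripper": -1},
    {"x": 0,"y": -0.6,"z": 0,"rx": 0,"ry": 0,"rz": 0,"gripper": -1},
    {"x": 0,"y": 0,"z": 0,"rx": 0,"ry": 0,"rz": 0,"gripper": -1},
    {"x": 0,"y": 0,"z": 0.5,"rx": 0,"ry": 0,"rz": 0,"gripper": -1},
    {"x": 0,"y": 0,"z": 0.5,"rx": 0,"ry": 0,"rz": 0,"gripper": -1},
    {"x": 0,"y": 0,"z": 0,"rx": 0,"ry": 0,"rz": 0,"gripper": -1},
    {"x": 0,"y": 0,"z": 0,"rx": 0,"ry": 0,"rz": 0,"gripper": -1}
  ]
}}

```text
time_s: 10.37
eef_pos: [0.5903, 0.0634, 0.0497]
tool_rot: [-180.0, 0.1, 2.2]
force: [-0.3, -0.2, 0.7]
gripper_width: -0.0
grip_force: 0.0
```

Call:
{"fn": "drive_tool", "kwargs": {
  "steps": [
    {"x": 0,"y": 0.2,"z": 0,"rx": 0,"ry": 0,"rz": 0,"gripper": -1},
    {"x": 0,"y": 0.2,"z": 0,"rx": 0,"ry": 0,"rz": 0,"gripper": -1},
    {"x": 0,"y": 0.2,"z": 0,"rx": 0,"ry": 0,"rz": 0,"gripper": -1},
    {"x": 0,"y": 0.2,"z": 0,"rx": 0,"ry": 0,"rz": 0,"gripper": -1},
    {"x": 0,"y": 0.1,"z": 0,"rx": 0,"ry": 0,"rz": 0,"gripper": -1},
    {"x": 0,"y": 0.1,"z": 0,"rx": 0,"ry": 0,"rz": 0,"gripper": -1}
  ]
}}

```text
time_s: 10.87
eef_pos: [0.5918, 0.0378, 0.0503]
tool_rot: [-180.0, -0.0, 2.1]
force: [0.3, 4.0, 3.4]
gripper_width: 0.0002
grip_force: 2.0
```

Call:
{"fn": "drive_tool", "kwargs": {
  "steps": [
    {"x": 0,"y": 0.1,"z": 0,"rx": 0,"ry": 0,"rz": 0,"gripper": -1},
    {"x": 0,"y": 0.1,"z": 0,"rx": 0,"ry": 0,"rz": 0,"gripper": -1},
    {"x": 0,"y": 0.1,"z": 0,"rx": 0,"ry": 0,"rz": 0,"gripper": -1},
    {"x": 0,"y": 0,"z": 0,"rx": 0,"ry": 0,"rz": 0,"gripper": -1}
  ]
}}

```text
time_s: 11.2
eef_pos: [0.5919, 0.03, 0.05]
tool_rot: [180.0, -0.0, 2.2]
force: [0.0, 2.3, 2.0]
gripper_width: -0.0002
grip_force: 1.0
```

```bash
cat > fr.py <<'E'
from h import *
import cv2
def front(tag):
    im=eyes.snapshot("wrist"); cv2.imwrite(f"pics/{tag}.png",im); o=readout.get_obs()
    print(o["eef_pos"].round(4),o["force"].round(1),o["grip_force"],o["time_s"])
    for off in (-.004,.008):
        r=[]
        for y in np.arange(.06,-.17,-.003):
            u,v=proj("wrist",[.590-(y-.046)*.0384+off,y,.086])
            if 0<=u<640 and 0<=v<400: r.append((round(float(y)*1000),int(im[int(v),int(u)].mean())))
        print(off,*[f"{a}:{b}" for a,b in r])
E
python3 -c "
from fr import *
front('push2')"
```

```text
[0.5919 0.0301 0.0499] [1.7 1.2 0.3] 0.6289340925195575 11.25
-0.004 60:177 57:177 54:176 51:175 48:80 45:21 42:24 39:26 36:25 33:84 30:29 27:27 24:31 21:27 18:29 15:25 12:90 9:128 6:130 3:131 0:126 -3:122 -6:126 -9:129 -12:132 -15:129 -18:130 -21:131 -24:128 -27:129 -30:127 -33:128 -36:128 -39:129 -42:126 -45:128 -48:127 -51:126 -54:127 -57:124 -60:127 -63:125 -66:127 -69:126 -72:124 -75:123 -78:123 -81:121 -84:123 -87:124 -90:123 -93:122 -96:122 -99:123 -102:121 -105:123 -108:123 -111:121 -114:119 -117:121 -120:119 -123:119
0.008 60:80 57:80 54:83 51:80 48:80 45:78 42:28 39:26 36:86 33:87 30:18 27:90 24:76 21:26 18:28 15:24 12:130 9:131 6:132 3:130 0:129 -3:131 -6:131 -9:132 -12:131 -15:130 -18:131 -21:129 -24:130 -27:129 -30:128 -33:132 -36:128 -39:129 -42:129 -45:126 -48:125 -51:127 -54:123 -57:125 -60:128 -63:125 -66:125 -69:124 -72:125 -75:126 -78:122 -81:122 -84:121 -87:121 -90:122 -93:123 -96:123 -99:120 -102:122 -105:121 -108:122 -111:121 -114:122 -117:120
```

The tube is moving now, and its rear end is about 9.5 mm ahead of the TCP. I'll push 62 mm more, to about 12 mm short.

Call:
{"fn": "drive_tool", "kwargs": {
  "steps": [
    {"x": 0,"y": 0.2,"z": 0,"rx": 0,"ry": 0,"rz": 0,"gripper": -1},
    {"x": 0,"y": 0.2,"z": 0,"rx": 0,"ry": 0,"rz": 0,"gripper": -1},
    {"x": 0,"y": 0.2,"z": 0,"rx": 0,"ry": 0,"rz": 0,"gripper": -1},
    {"x": 0,"y": 0.2,"z": 0,"rx": 0,"ry": 0,"rz": 0,"gripper": -1},
    {"x": 0,"y": 0.2,"z": 0,"rx": 0,"ry": 0,"rz": 0,"gripper": -1},
    {"x": 0,"y": 0.2,"z": 0,"rx": 0,"ry": 0,"rz": 0,"gripper": -1},
    {"x": 0,"y": 0.2,"z": 0,"rx": 0,"ry": 0,"rz": 0,"gripper": -1},
    {"x": 0,"y": 0.2,"z": 0,"rx": 0,"ry": 0,"rz": 0,"gripper": -1},
    {"x": 0,"y": 0,"z": 0,"rx": 0,"ry": 0,"rz": 0,"gripper": -1}
  ]
}}

```text
time_s: 12.0
eef_pos: [0.5934, -0.0108, 0.0498]
tool_rot: [180.0, 0.0, 2.1]
force: [0.6, -0.5, -0.7]
gripper_width: 0.0001
grip_force: 0.0
```

Call:
{"fn": "drive_tool", "kwargs": {
  "steps": [
    {"x": 0,"y": 0.2,"z": 0,"rx": 0,"ry": 0,"rz": 0,"gripper": -1},
    {"x": 0,"y": 0.2,"z": 0,"rx": 0,"ry": 0,"rz": 0,"gripper": -1},
    {"x": 0,"y": 0.2,"z": 0,"rx": 0,"ry": 0,"rz": 0,"gripper": -1},
    {"x": 0,"y": 0.2,"z": 0,"rx": 0,"ry": 0,"rz": 0,"gripper": -1},
    {"x": 0,"y": 0.1,"z": 0,"rx": 0,"ry": 0,"rz": 0,"gripper": -1},
    {"x": 0,"y": 0,"z": 0,"rx": 0,"ry": 0,"rz": 0,"gripper": -1}
  ]
}}

```text
time_s: 12.5
eef_pos: [0.5943, -0.0329, 0.05]
tool_rot: [180.0, -0.0, 2.1]
force: [0.2, -0.2, -0.3]
gripper_width: -0.0002
grip_force: 0.0
```

Call:
{"fn": "drive_tool", "kwargs": {
  "steps": [
    {"x": 0,"y": -0.4,"z": 0,"rx": 0,"ry": 0,"rz": 0,"gripper": -1},
    {"x": 0,"y": -0.6,"z": 0,"rx": 0,"ry": 0,"rz": 0,"gripper": -1},
    {"x": 0,"y": -0.6,"z": 0,"rx": 0,"ry": 0,"rz": 0,"gripper": -1},
    {"x": 0,"y": 0,"z": 0,"rx": 0,"ry": 0,"rz": 0,"gripper": -1},
    {"x": 0,"y": 0,"z": -0.9,"rx": 0,"ry": 0,"rz": 0,"gripper": -1},
    {"x": 0,"y": 0,"z": -0.9,"rx": 0,"ry": 0,"rz": 0,"gripper": -1},
    {"x": 0,"y": 0,"z": -0.9,"rx": 0,"ry": 0,"rz": 0,"gripper": -1},
    {"x": 0,"y": 0,"z": -0.9,"rx": 0,"ry": 0,"rz": 0,"gripper": -1},
    {"x": 0,"y": 0,"z": -0.9,"rx": 0,"ry": 0,"rz": 0,"gripper": -1},
    {"x": -0.9,"y": 0,"z": -0.9,"rx": 0,"ry": 0,"rz": 0,"gripper": -1},
    {"x": -0.9,"y": 0,"z": 0,"rx": 0,"ry": 0,"rz": 0,"gripper": -1},
    {"x": -0.9,"y": 0,"z": 0,"rx": 0,"ry": 0,"rz": 0,"gripper": -1},
    {"x": -0.9,"y": 0,"z": 0,"rx": 0,"ry": 0,"rz": 0,"gripper": -1},
    {"x": -0.9,"y": 0,"z": 0,"rx": 0,"ry": 0,"rz": 0,"gripper": -1},
    {"x": -0.9,"y": 0,"z": 0,"rx": 0,"ry": 0,"rz": 0,"gripper": -1},
    {"x": 0,"y": 0,"z": 0,"rx": 0,"ry": 0,"rz": 0,"gripper": -1}
  ]
}}

```text
time_s: 13.83
eef_pos: [0.4549, 0.0036, 0.185]
tool_rot: [-180.0, 0.1, 2.2]
force: [-0.5, 0.1, 0.5]
gripper_width: -0.0001
grip_force: 0.0
```

Run:
```python
from h import *
import cv2
out=np.zeros((600,800,3),np.uint8)
r=lambda i,s:cv2.resize(i,s,interpolation=cv2.INTER_CUBIC)
out[:300,:400]=r(eyes.snapshot("top")[140:260,250:410],(400,300)); out[:300,400:]=r(eyes.snapshot("scene")[150:270,260:420],(400,300))
out[300:,:480]=r(eyes.snapshot("wrist"),(480,300))
cv2.imwrite("pics/p7.png",out)
```

```text
(no output)
```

View pics/p7.png

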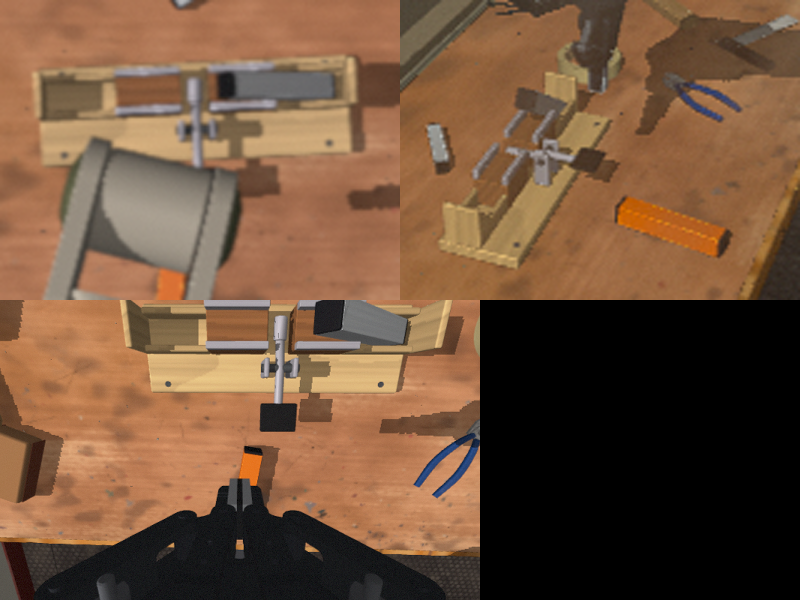

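The tube has tipped, with its −y end down in the right pocket (top view 220–335) and the rear cap raised. The lever is up, the robot is clear, and the tape roll, side cutter and sanding block look untouched. I'm handing in.

```bash
python3 -c "
from rig import robot
print(robot.sign_off())"
```

```text
the job is handed in; nothing more can be done
None
```

The heavy end was the −y one: with the lever pressed right down, the +y end rose. I let the lever up, pushed the tube −y end first until it tipped, and it now rests heavy end down in the right (−y) pocket. I handed the job in at about 14 s; no verdict came back.

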